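# Try the jug tipper, then clamp its outrigger leg at the pointer and keep holding

## Task

Get the jug tipper on the bar ready: take the steel bar over the jug, tip the empty jug forward to 40 degrees (never past 50), keep it there for a moment and bring it back fully level. Then slide the stand's outrigger leg out, against its spring, until the post on it stands level with the brass pointer clip, and while you hold the post there push the black cam lever around its foot down flat. Finish still gripping the post at the pointer with the lever flat and the jug level, because the clamp has yet to be tightened; leave the other things on the bar standing where they are.

Things in the scene. Friction and masses are not known exactly. Their poses are not given: they have to be found in the camera images.
- stand: The jug tipper's fixed dark wood base, 210 (x) x 340 (y) x 18 mm thick, screwed to the bar; it does not move. Its x axis is the pouring and leg direction (forward), y to the left, z up. Origin on the table surface; the base spans x -125 to 85 mm and y -150 to 190 mm from it. Two 75 mm high cheeks carry the jug frame at y = 100 mm; the leg runs in an aluminium channel along x at y = -100 mm.
- pivot (a point): The tipping axis of the jug frame, midway between the cheeks, 70 mm above the table; the axis is the stand's y.
- bar (a point): Middle of the round steel bar (12 mm thick, 122 mm clear length, along the stand's y) over the jug, 145 mm from the pivot, straight above it when the jug is level (215 mm above the table). The jug's rim ends 56 mm below the bar's centre. The bar can turn between the fingers, so it can be followed on its arc round the pivot with the gripper kept pointing down, pinched across (fingers closing along the stand's x).
- tipper (a joint): Tilt of jug and frame in rad: 0 = level, against a stop; grows as the bar swings forward along the stand's +x and down (40 degrees = 0.70); stop at 1.0. A stiff hinge (about 1.5 N at the bar): it stays where it is left.
- leg (a joint): How far the leg is slid out, in m: 0 = home at a stop, to 0.12, along the stand's +x. A spring pulls it home with 2 to 3.6 N, so it slides back when let go.
- post (a point): The upright square-edged steel post fixed on the leg (leg_c3 in the rules): 16 mm along the stand's x, 24 mm along y, 84 mm high. Origin at its centre, 74 mm above the table; its top is at 116 mm, and the part above the lever is what the fingers take (pinched along the stand's x they hold the leg firmly even while they slide down the post). Axes as the stand's.
- lever (a joint): Angle of the black cam lever in rad: 0 = flat, closed, at a stop; 0.30 to 0.42 = raised, as at the start. Stiff hinge: stays where it is left, needs about 3 N down beside the post. Fingers that grip the post and slide down it push the lever flat with their tips, which then stand 44 mm above the table.
- lever_end (a point): Top of the lever's forward end (flat: 44 mm above the table; raised: up to 85 mm). The lever is a plate 56 mm wide, 8 mm thick, with a window (28 mm along x, 34 mm along y) through which the post rises. It rides on the leg, hinged 60 mm behind the post's centre (stand's -x) at 40 mm above the table, and ends 35 mm ahead of the post.
- pointer: Small brass pointer clip (26 x 25 x 20 mm) fixed on the base, left of the leg, its thin 4 mm fin pointing at the leg (to the stand's -y). Axes as the stand's; origin under the fin's middle, 18 mm above the table. The post is at the length mark when its origin has the same x as this origin in this frame, 50 to 90 mm of leg travel from home.
- mug: White mug, 76 mm wide, 85 mm high, in front of the jug; bystander. Origin under its centre.
- shot: Small glass, 48 mm wide, 55 mm high, in front of the stand; bystander. Origin under its centre.
- jar: Clear jar with white cap, 64 mm wide, 85 mm high, right of the leg; bystander. Origin under its centre.
- spoon: Steel spoon, 150 mm, lying left of the stand; bystander.
- rum: Amber bottle, 72 mm wide, 220 mm high, far right; bystander. Origin under its centre.
- can: Aluminium can, 66 mm wide, 115 mm high, far left; bystander. Origin under its centre.
- tumbler: Green glass tumbler, 72 mm wide, 90 mm high, far left; bystander. Origin under its centre.

How it is judged:
By the outcome, as a careful person would: the job done as asked, in the order asked, and still so for the second after the job is handed in, while the arm keeps its last pose, push and grip.
It also fails if it takes over 58 s, if anything falls off the work surface, if the arm or the gripper's body presses on something with over 40 N, if the wrist force passes 120 N, or if a joint passes its speed limit or range.

## Robot

A 6-joint arm with a two-finger parallel gripper is mounted at the origin on the work surface. World frame = base frame: x ahead of the robot, y to its left, z up, the work surface at z = 0. Lengths are in mm, angles in rad, forces in N, time in s.
With the tool pointing down it reaches from about 400 to 925 mm from the base axis. Payload 12.5 kg.
Tool frame: the origin (TCP) lies between the finger pads; the fingertips stand 25 mm ahead of it and the grasp point (between the pads) lies 6 mm ahead of it; z points along the fingers, y is the line along which they close (so a half turn about z gives the same grasp; the last joint's range is limited). The gripper opens to 95 mm and grips with 3 to 60 N. Pads are 20 mm wide; open, the fingers measure 119 mm over their backs; the gripper's body (75 mm by 180 mm) begins 59 mm behind the grasp point.
Start: joints at [-1.436, 0.491, 1.559, -0, 1.092, -0.106], TCP at [149.072, -606.977, 239.661] pointing down, gripper open.
Joint ranges: [-3.1, 3.1], [-0.84, 2.19], [0.05, 2.79], [-1.13, 4.28], [0.06, 2.93], [-2.69, 2.69]. Speed limits (rad/s): [2.22, 2.22, 2.79, 3.14, 3.14, 3.14].

## Interface

Orientations are given as a unit quaternion [w, x, y, z].
In Python, from station import robot, eyes gives the robot as it stands. The module is installed in compiled form; this text tells all that it offers.
- The arm moves only by the shell command python3 -m crank 'ROWS' [OPENING] [FORCE]. ROWS is JSON, a list of rows, each an object of numbers: "dx", "dy", "dz": the shift along the tool's x, y, z in mm; "wx", "wy", "wz": the turn, a rotation vector about the tool's x, y, z in degrees. A call has 1 to 10 rows; each row shifts and turns the commanded pose from where the row before left it, along the tool's axes as they then stand; what a row does not reach is not made up. A row lasts 1/10 s, in which the tool goes at most 50 mm and 8.59 degrees, less where a joint would pass 70% of its speed; a pose out of reach is approached as far as the arm can. A call is refused whole if a number of a shift passes 50 or a number of a turn 8.59, either way. A call with a gripper value outside its range is refused whole. OPENING is the opening in per cent of the stroke, from 0 (shut) to 100 (fully open), set as the call begins (- or left out, the last holds). The fingers move at their own pace and stop on an object; FORCE is the grip in N (left out, the last holds). Time passes only in rows, so rows that do not move let the fingers close. It gives the time, the measured TCP pose, the force, the opening and the grip force at its end, in the units of the state.
- robot.get_obs(): the state, without advancing time (a new reading comes with each control period).
- eyes.read_camera(name): name is "scene" or "top" or "wrist"; returns a dict with "frame" (400x640x3 uint8, blue, green, red), "intrinsics" (3x3 intrinsics, pixels), "rvec" (rotation vector, rad) and "tvec" (3), from world to camera coordinates, as OpenCV has them. Camera axes: x right, y down, z forward; pixel columns grow to the right and rows downward; lengths in mm; the calibration is good to about 2 mm. A picture is of the moment at which its call begins. There is no depth.
- robot.close_job(): hands the job in; it is judged then, once.
The state is a dict: "clock": time; "joint_pos": joint angles; "qd": joint speeds; "joint_efforts": joint torques, N m; "ee_pos": TCP position; "tool_rot": TCP orientation; "wrist_force": force on the tool from outside, world axes, zero at the start; "moment": the same for the moment, N m; "opening": finger opening in mm; "finger_force": force on a finger pad.
Only numpy, scipy, OpenCV 4.12 (cv2) and the standard library are available. Lean on these libraries where they do the work, as an engineer would, in place of code of your own. Each camera call takes 0.05 s, during which the arm holds its last target. There are 200 camera calls.

## Working session

There is one attempt and no reset: what is moved stays moved. The work goes in short steps, Python scripts to look and compute and a shell command to move; the robot and the scene stay as the last step left them, time stands still between calls to the robot, and variables do not carry over. Pictures are saved under pics/ and viewed, at most 10 in all, crops included, and the job is handed in when it is done.

```bash
mkdir -p pics
cat > h.py <<'E'
import numpy as np, cv2
from station import robot, eyes
def cam(n):
    c=eyes.read_camera(n); R=cv2.Rodrigues(np.array(c["rvec"],float))[0]; t=np.array(c["tvec"],float).ravel()
    return c["frame"],np.array(c["intrinsics"],float),R,t
def ray(K,R,t,u,v,z):
    o=-R.T@t; d=R.T@np.linalg.inv(K)@np.array([u,v,1.]); return o+d*(z-o[2])/d[2]
def proj(K,R,t,P):
    p=K@(R@np.array(P,float)+t); return p[:2]/p[2]
E
python3 - <<'E'
from h import *
for n in("scene","top"):
    f,K,R,t=cam(n); cv2.imwrite(f"pics/{n}0.png",f); print(n,-R.T@t,K[0,0])
    np.savez(f"{n}0.npz",f=f,K=K,R=R,t=t)
o=robot.get_obs();print(o)
E
```

```text
scene [1514.66469019  271.36142728 1062.06705349] 472.21335964742036
top [ 3.89157610e+02 -9.40325245e-01  1.33123999e+03] 411.1265108228558
{'clock': 0.1, 'joint_pos': array([-1.43562719e+00,  4.91491814e-01,  1.55936649e+00,  2.36181501e-05,
        1.09173559e+00, -1.05579579e-01]), 'qd': array([ 4.07640419e-04, -2.71797980e-03, -7.13557624e-04, -2.11177146e-04,
       -4.00429118e-04, -3.05417482e-05]), 'joint_efforts': array([ 3.84966843e-03, -6.13622332e+01, -2.58607131e+01,  6.94256206e-02,
        4.69965313e-02, -6.05670198e-05]), 'ee_pos': array([ 149.03265291, -606.77764294,  239.13240279]), 'tool_rot': array([-5.00719996e-04,  9.92764281e-01,  1.20078440e-01,  3.06954509e-06]), 'wrist_force': array([ 0.26090836, -0.14583207, -0.51498828]), 'moment': array([-0.0102499 ,  0.04221784, -0.00617659]), 'finger_force': 0.0, 'opening': 95.34756406563358}
```

View pics/scene0.png

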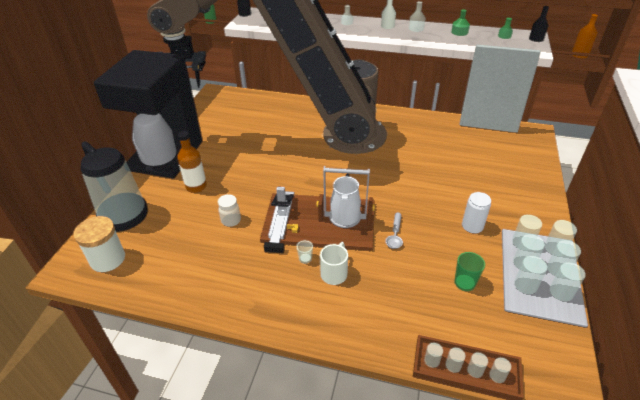

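View pics/top0.png

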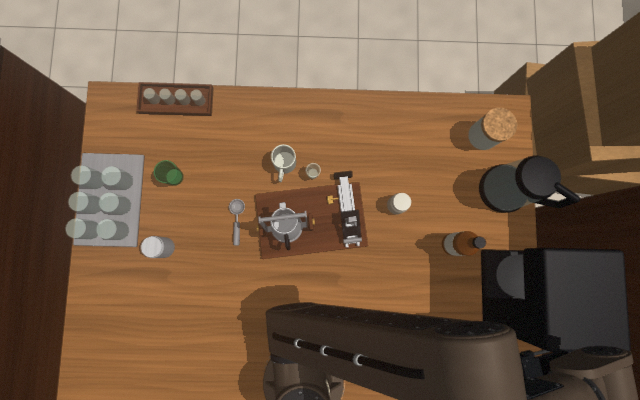

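The scene view shows the stand around (320,215), with the bar at (345,171). In the top view the stand's corners are roughly (256,194), (361,184), (368,248) and (261,258), with the bar at (284,220). I'll zoom in next.

Run:
```python
from h import *
d=np.load("top0.npz"); f=d["f"]
cv2.imwrite("pics/topz.png",cv2.resize(f[145:265,245:415],None,fx=4.5,fy=4.5,interpolation=cv2.INTER_CUBIC))
d=np.load("scene0.npz"); f=d["f"]
cv2.imwrite("pics/scz.png",cv2.resize(f[160:290,215:385],None,fx=4.5,fy=4.5,interpolation=cv2.INTER_CUBIC))
```

```text
(no output)
```

View pics/topz.png

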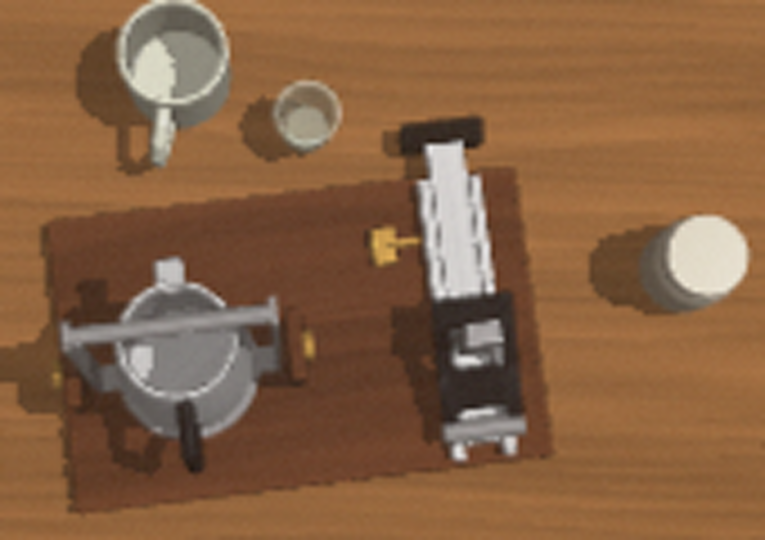

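View pics/scz.png

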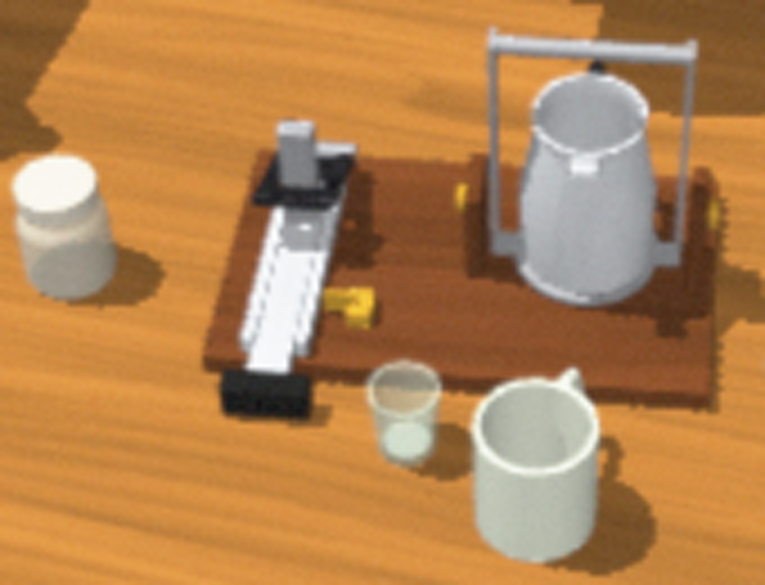

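The top crop shows the stand's corners at zoom (48,222), (517,168), (550,455) and (72,512). The bar runs from (68,333) to (275,313), the post top is at (484,330) and the fin spans (398,242) to (418,240). In the scene crop the bar runs from (492,42) to (692,50), and the post top is at (296,127).

```bash
cat > m.py <<'E'
from h import *
T=np.load("top0.npz");S=np.load("scene0.npz")
ct=(T["K"],T["R"],T["t"]);cs=(S["K"],S["R"],S["t"])
def tz(u,v,z): return ray(*ct,245+(u+.5)/4.5-.5,145+(v+.5)/4.5-.5,z)
def sz(u,v,z): return ray(*cs,215+(u+.5)/4.5-.5,160+(v+.5)/4.5-.5,z)
E
python3 - <<'E'
from m import *
np.set_printoptions(precision=1,suppress=True)
W=np.array([tz(*p,18)[:2] for p in[(48,222),(517,168),(550,455),(72,512)]])
L=np.array([[85,190],[85,-150],[-125,-150],[-125,190]],float)
a=L-L.mean(0);b=W-W.mean(0)
th=np.arctan2((a[:,0]*b[:,1]-a[:,1]*b[:,0]).sum(),(a*b).sum())
R=np.array([[np.cos(th),-np.sin(th)],[np.sin(th),np.cos(th)]]);o=W.mean(0)-R@L.mean(0)
print("stand",o,np.degrees(th),"res",W-(L@R.T+o))
loc=lambda p:R.T@(np.array(p)[:2]-o)
def show(n,p):print(n,p[:2],"local",loc(p))
for n,u,v,z in[("barL",68,333,215),("barR",275,313,215),("posttop",484,330,116),("fin",408,241,38),("fintip",418,240,36),("mug",173,50,85),("shot",307,115,55),("jar",707,257,85),("leverfront",475,296,70)]: show("T "+n,tz(u,v,z))
for n,u,v,z in[("barL",692,50,215),("barR",492,42,215),("posttop",296,127,116),("fin",340,300,30)]: show("S "+n,sz(u,v,z))
E
```

```text
stand [522.5 -28. ] 7.865813744491727 res [[-2.3 -2.1]
 [-0.5 -1.1]
 [ 2.1  2.1]
 [ 0.7  1.1]]
T barL [482.7 129.2] local [-18.  161.2]
T barR [498.    4.7] local [-19.8  35.7]
T posttop [ 500. -133.] local [ -36.7 -100.9]
T fin [568.8 -86.9] local [ 37.7 -64.7]
T fintip [570.  -94.1] local [ 37.9 -72. ]
T mug [690.6  80.4] local [181.3  84.3]
T shot [653.8 -13.2] local [132.1  -3.3]
T jar [ 556.7 -288.2] local [  -1.8 -262.4]
T leverfront [ 527.4 -131.5] local [  -9.3 -103.2]
S barL [475.1 132.2] local [-25.1 165.1]
S barR [497.2   7.9] local [-20.2  39. ]
S posttop [ 498.7 -129.4] local [-37.5 -97.2]
S fin [568.8 -81.1] local [ 38.5 -59. ]
```

Run:
```python
from m import *
np.set_printoptions(precision=0,suppress=True)
print("tcp px",proj(*ct,[149,-607,240]),proj(*cs,[149,-607,240]))
f=lambda u,v,z:ray(*cs,u,v,z)
print("rum base S",f(195,190,0),"T cap",ray(*ct,479,242,220),"rum T base",ray(*ct,450,244,0))
for u,v in[(130,165),(165,172),(200,150)]:print("machine base S",f(u,v,0))
for z in(250,330,400):print(z,"T corners",ray(*ct,482,250,z),ray(*ct,620,252,z),"S",f(105,90,z),f(150,103,z),f(188,60,z))
```

```text
tcp px [539. 354.] [183.  79.]
rum base S [ 455. -460.    0.] T cap [ 434. -467.  220.] rum T base [ 434. -465.    0.]
machine base S [ 385. -755.    0.]
machine base S [ 391. -609.    0.]
machine base S [ 240. -543.    0.]
250 T corners [ 412. -462.  250.] [ 415. -831.  250.] S [ 297. -828.  250.] [ 338. -629.  250.] [  22. -647.  250.]
330 T corners [ 410. -428.  330.] [ 413. -769.  330.] S [ 417. -720.  330.] [ 454. -540.  330.] [ 169. -557.  330.]
400 T corners [ 409. -398.  400.] [ 412. -716.  400.] S [ 522. -625.  400.] [ 556. -463.  400.] [ 297. -478.  400.]
```

```bash
python3 -m crank '[{"dz":-50},{"dz":-50},{"dz":-50},{"dz":-50},{"dx":30,"dy":-32},{"dx":30,"dy":-32},{"dx":30,"dy":-32},{"dx":30,"dy":-32},{"dx":30,"dy":-32},{"dx":30,"dy":-32}]' 45 20
python3 -m crank '[{"wz":-8.4},{"wz":-8.4},{"wz":-8.4},{"wz":-8.4},{"wz":-8.4},{"wz":-8.4},{"wz":-8.4},{"wz":-8.4},{"wz":-8.4},{"wz":-8.4}]'
```

```text
$[0]: bad value
$[0]: bad value
```

```bash
python3 -m crank '[{"dx":0,"dy":0,"dz":-50,"wx":0,"wy":0,"wz":0}]' 45 20
```

```text
clock: 0.2
ee_pos: [148.7, -605.1, 284.2]
tool_rot: [-0.006, 0.993, 0.12, -0.0]
wrist_force: [0.5, -0.6, 0.6]
opening: 91.4
finger_force: 0.0
```

```bash
python3 -m crank '[{"dx":0,"dy":0,"dz":-50,"wx":0,"wy":0,"wz":0},{"dx":0,"dy":0,"dz":-50,"wx":0,"wy":0,"wz":0},{"dx":0,"dy":0,"dz":-50,"wx":0,"wy":0,"wz":0},{"dx":30,"dy":-32,"dz":0,"wx":0,"wy":0,"wz":0},{"dx":30,"dy":-32,"dz":0,"wx":0,"wy":0,"wz":0},{"dx":30,"dy":-32,"dz":0,"wx":0,"wy":0,"wz":0},{"dx":30,"dy":-32,"dz":0,"wx":0,"wy":0,"wz":0},{"dx":30,"dy":-32,"dz":0,"wx":0,"wy":0,"wz":0},{"dx":30,"dy":-32,"dz":0,"wx":0,"wy":0,"wz":0},{"dx":30,"dy":-32,"dz":0,"wx":0,"wy":0,"wz":0}]'
python3 -m crank '[{"dx":0,"dy":0,"dz":0,"wx":0,"wy":0,"wz":-8.4},{"dx":0,"dy":0,"dz":0,"wx":0,"wy":0,"wz":-8.4},{"dx":0,"dy":0,"dz":0,"wx":0,"wy":0,"wz":-8.4},{"dx":0,"dy":0,"dz":0,"wx":0,"wy":0,"wz":-8.4},{"dx":0,"dy":0,"dz":0,"wx":0,"wy":0,"wz":-8.4},{"dx":0,"dy":0,"dz":0,"wx":0,"wy":0,"wz":-8.4},{"dx":0,"dy":0,"dz":0,"wx":0,"wy":0,"wz":-8.4},{"dx":0,"dy":0,"dz":0,"wx":0,"wy":0,"wz":-8.4},{"dx":0,"dy":0,"dz":0,"wx":0,"wy":0,"wz":-8.4},{"dx":0,"dy":0,"dz":0,"wx":0,"wy":0,"wz":-8.4}]'
python3 - <<'E'
from h import *
o=robot.get_obs();print(o["joint_pos"],o["ee_pos"],o["tool_rot"])
E
```

```text
clock: 1.2
ee_pos: [300.0, -337.6, 439.5]
tool_rot: [-0.0, 0.993, 0.12, -0.0]
wrist_force: [0.4, 0.2, 1.4]
opening: 42.6
finger_force: 0.0
clock: 2.2
ee_pos: [299.5, -339.2, 439.4]
tool_rot: [-0.0, 0.655, 0.756, 0.0]
wrist_force: [-0.2, -0.2, 0.6]
opening: 42.6
finger_force: 0.0
[-9.93579204e-01  7.80828690e-02  1.62128635e+00 -3.54688174e-05
  1.44271489e+00 -1.13570523e+00] [ 299.54084996 -339.23637834  439.40386381] [-2.41055327e-04  6.55113516e-01  7.55530424e-01  5.08219018e-05]
```

```bash
python3 -m crank '[{"dx":42,"dy":27,"dz":0,"wx":0,"wy":0,"wz":0},{"dx":42,"dy":27,"dz":0,"wx":0,"wy":0,"wz":0},{"dx":42,"dy":27,"dz":0,"wx":0,"wy":0,"wz":0},{"dx":42,"dy":27,"dz":0,"wx":0,"wy":0,"wz":0},{"dx":42,"dy":27,"dz":0,"wx":0,"wy":0,"wz":0},{"dx":42,"dy":27,"dz":0,"wx":0,"wy":0,"wz":0},{"dx":42,"dy":27,"dz":20,"wx":0,"wy":0,"wz":0},{"dx":42,"dy":27,"dz":20,"wx":0,"wy":0,"wz":0},{"dx":41,"dy":28,"dz":20,"wx":0,"wy":0,"wz":0},{"dx":0,"dy":0,"dz":30,"wx":0,"wy":0,"wz":0}]'
python3 -m crank '[{"dx":0,"dy":0,"dz":0,"wx":0,"wy":0,"wz":0},{"dx":0,"dy":0,"dz":0,"wx":0,"wy":0,"wz":0}]'
python3 - <<'E'
from h import *
f,K,R,t=cam("wrist"); cv2.imwrite("pics/w1.png",f); np.savez("w1.npz",f=f,K=K,R=R,t=t)
print(robot.get_obs()["ee_pos"],-R.T@t,proj(K,R,t,[489,68,215]),proj(K,R,t,[498,8,215]),proj(K,R,t,[480,128,215]))
E
```

```text
clock: 3.2
ee_pos: [487.3, 61.9, 353.2]
tool_rot: [0.0, 0.656, 0.755, 0.001]
wrist_force: [0.6, -0.7, -1.0]
opening: 43.0
finger_force: 0.0
clock: 3.4
ee_pos: [485.7, 57.7, 354.2]
tool_rot: [-0.0, 0.657, 0.754, -0.0]
wrist_force: [-0.9, -0.1, 0.2]
opening: 43.0
finger_force: 0.0
[485.95664586  57.37441682 354.95712145] [473.40517979 135.65362878 498.62402958] [328.00918869 182.01624086] [328.5237561  248.81693045] [327.43109663 106.96883617]
```

View pics/w1.png

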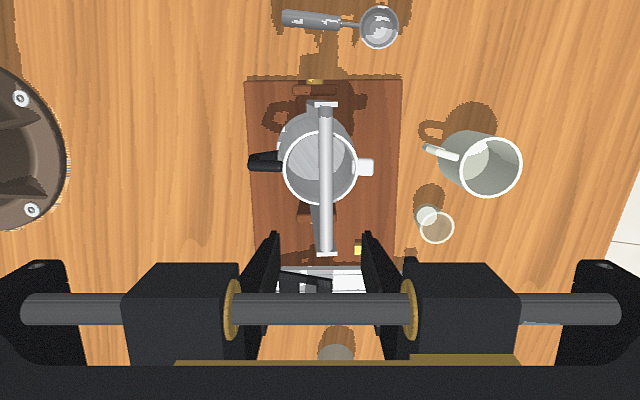

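The bar stands at u≈325, from v≈104 to v≈253. It sits square to the fingers, just ahead of them.

Run:
```python
from h import *
d=np.load("w1.npz");c=(d["K"],d["R"],d["t"])
row=cv2.cvtColor(d["f"],cv2.COLOR_BGR2GRAY)
for v in(120,210,235):print(v,row[v,312:340])
for u,v in[(325,104),(325.5,253),(325.5,180)]:print(ray(*c,u,v,215))
o=robot.get_obs();from scipy.spatial.transform import Rotation as Ro
q=o["tool_rot"];M=Ro.from_quat([q[1],q[2],q[3],q[0]]).as_matrix()
b=(ray(*c,325,104,215)+ray(*c,325.5,253,215))/2;print(b,"tool delta",M.T@(b-o["ee_pos"]),M)
```

```text
120 [149 145 148 146 144 144 137 172 188 202 210 218 226 226 226 217 208 199
 188 166 140 136 150 150 151 125  68  72]
210 [108 109 105 108 109 103 107 118 174 186 203 214 227 242 238 226 208 202
 192 175 147  52  41  60 106 120 115 117]
235 [ 95 101 108 110 112 109 101 111 162 185 200 209 222 240 239 232 213 204
 189 176 145 102 110 111 116 119 119 115]
[477.79384168 129.97582814 215.        ]
[495.91449744   3.64410866 215.        ]
[486.68480716  69.4283307  215.        ]
[486.85416956  66.8099684  215.        ] tool delta [  9.27417298   2.0184     139.95623174] [[-1.34820311e-01  9.90869501e-01  1.05675598e-03]
 [ 9.90870010e-01  1.34820579e-01 -1.86273593e-04]
 [-3.27045275e-04  1.02199435e-03 -9.99999424e-01]]
```

```bash
python3 -m crank '[{"dx":9,"dy":2,"dz":20,"wx":0,"wy":0,"wz":0},{"dx":0,"dy":0,"dz":25,"wx":0,"wy":0,"wz":0},{"dx":0,"dy":0,"dz":25,"wx":0,"wy":0,"wz":0},{"dx":0,"dy":0,"dz":25,"wx":0,"wy":0,"wz":0},{"dx":0,"dy":0,"dz":20,"wx":0,"wy":0,"wz":0},{"dx":0,"dy":0,"dz":19,"wx":0,"wy":0,"wz":0},{"dx":0,"dy":0,"dz":0,"wx":0,"wy":0,"wz":0},{"dx":0,"dy":0,"dz":0,"wx":0,"wy":0,"wz":0}]'
python3 -m crank '[{"dx":0,"dy":0,"dz":0,"wx":0,"wy":0,"wz":0},{"dx":0,"dy":0,"dz":0,"wx":0,"wy":0,"wz":0},{"dx":0,"dy":0,"dz":0,"wx":0,"wy":0,"wz":0},{"dx":0,"dy":0,"dz":0,"wx":0,"wy":0,"wz":0},{"dx":0,"dy":0,"dz":0,"wx":0,"wy":0,"wz":0}]' 0 15
```

```text
clock: 4.25
ee_pos: [487.2, 66.5, 221.2]
tool_rot: [0.001, 0.658, 0.753, 0.001]
wrist_force: [0.3, 0.3, 1.1]
opening: 43.0
finger_force: 0.0
clock: 4.75
ee_pos: [486.8, 67.2, 220.1]
tool_rot: [0.0, 0.657, 0.754, 0.0]
wrist_force: [0.4, 0.4, 3.9]
opening: 11.8
finger_force: 15.0
```

```bash
python3 -m crank '[{"dx":0,"dy":10.4,"dz":0.4,"wx":0,"wy":0,"wz":0},{"dx":0,"dy":10.3,"dz":1.1,"wx":0,"wy":0,"wz":0},{"dx":0,"dy":10.2,"dz":1.8,"wx":0,"wy":0,"wz":0},{"dx":0,"dy":10,"dz":2.6,"wx":0,"wy":0,"wz":0},{"dx":0,"dy":9.9,"dz":3.3,"wx":0,"wy":0,"wz":0},{"dx":0,"dy":9.6,"dz":4,"wx":0,"wy":0,"wz":0},{"dx":0,"dy":9.2,"dz":4.6,"wx":0,"wy":0,"wz":0},{"dx":0,"dy":8.9,"dz":5.3,"wx":0,"wy":0,"wz":0},{"dx":0,"dy":8.6,"dz":5.9,"wx":0,"wy":0,"wz":0},{"dx":0,"dy":8,"dz":6.6,"wx":0,"wy":0,"wz":0}]'
python3 -m crank '[{"dx":0,"dy":0,"dz":0,"wx":0,"wy":0,"wz":0},{"dx":0,"dy":0,"dz":0,"wx":0,"wy":0,"wz":0},{"dx":0,"dy":0,"dz":0,"wx":0,"wy":0,"wz":0},{"dx":0,"dy":0,"dz":0,"wx":0,"wy":0,"wz":0},{"dx":0,"dy":0,"dz":0,"wx":0,"wy":0,"wz":0},{"dx":0,"dy":0,"dz":0,"wx":0,"wy":0,"wz":0},{"dx":0,"dy":0,"dz":0,"wx":0,"wy":0,"wz":0},{"dx":0,"dy":0,"dz":0,"wx":0,"wy":0,"wz":0},{"dx":0,"dy":0,"dz":0,"wx":0,"wy":0,"wz":0},{"dx":0,"dy":0,"dz":0,"wx":0,"wy":0,"wz":0}]'
```

```text
clock: 5.75
ee_pos: [579.8, 80.8, 182.2]
tool_rot: [-0.002, 0.657, 0.754, -0.002]
wrist_force: [-10.2, 3.6, -6.8]
opening: 11.4
finger_force: 15.0
clock: 6.75
ee_pos: [579.7, 80.8, 182.2]
tool_rot: [-0.002, 0.657, 0.754, -0.001]
wrist_force: [-6.5, 5.6, -8.9]
opening: 11.4
finger_force: 15.0
```

```bash
python3 -m crank '[{"dx":0,"dy":-8,"dz":-6.6,"wx":0,"wy":0,"wz":0},{"dx":0,"dy":-8.6,"dz":-5.9,"wx":0,"wy":0,"wz":0},{"dx":0,"dy":-8.9,"dz":-5.3,"wx":0,"wy":0,"wz":0},{"dx":0,"dy":-9.2,"dz":-4.6,"wx":0,"wy":0,"wz":0},{"dx":0,"dy":-9.6,"dz":-4,"wx":0,"wy":0,"wz":0},{"dx":0,"dy":-9.9,"dz":-3.3,"wx":0,"wy":0,"wz":0},{"dx":0,"dy":-10,"dz":-2.6,"wx":0,"wy":0,"wz":0},{"dx":0,"dy":-10.2,"dz":-1.8,"wx":0,"wy":0,"wz":0},{"dx":0,"dy":-10.3,"dz":-1.1,"wx":0,"wy":0,"wz":0},{"dx":0,"dy":-10.4,"dz":-0.4,"wx":0,"wy":0,"wz":0}]'
python3 -m crank '[{"dx":0,"dy":-2,"dz":0,"wx":0,"wy":0,"wz":0},{"dx":0,"dy":-1,"dz":0,"wx":0,"wy":0,"wz":0},{"dx":0,"dy":0,"dz":0,"wx":0,"wy":0,"wz":0},{"dx":0,"dy":0,"dz":0,"wx":0,"wy":0,"wz":0}]'
```

```text
clock: 7.75
ee_pos: [490.4, 67.3, 222.7]
tool_rot: [0.004, 0.657, 0.754, 0.004]
wrist_force: [3.1, 0.9, 22.7]
opening: 11.5
finger_force: 15.0
clock: 8.15
ee_pos: [487.1, 66.8, 222.5]
tool_rot: [0.004, 0.657, 0.754, 0.003]
wrist_force: [1.0, 1.9, 24.9]
opening: 11.7
finger_force: 15.0
```

```bash
python3 -m crank '[{"dx":0,"dy":-2,"dz":-1,"wx":0,"wy":0,"wz":0},{"dx":0,"dy":-2,"dz":-1,"wx":0,"wy":0,"wz":0},{"dx":0,"dy":0,"dz":0,"wx":0,"wy":0,"wz":0},{"dx":0,"dy":0,"dz":0,"wx":0,"wy":0,"wz":0}]'
python3 - <<'E'
from h import *
f,K,R,t=cam("wrist")
g=cv2.cvtColor(f,cv2.COLOR_BGR2GRAY); np.savez("w2.npz",f=f,K=K,R=R,t=t)
cv2.imwrite("pics/w2.png",f)
print(robot.get_obs()["ee_pos"])
E
```

```text
clock: 8.55
ee_pos: [481.5, 66.0, 222.7]
tool_rot: [0.002, 0.657, 0.754, 0.001]
wrist_force: [1.5, -0.2, 10.6]
opening: 11.6
finger_force: 15.0
[481.45165481  66.04820299 222.70050389]
```

```bash
python3 - <<'E'
from m import *
for u,v in[(308,345),(57,378)]:print(tz(u,v,70))
for u,v in[(463,197),(714,212)]:print(sz(u,v,70))
E
python3 -m crank '[{"dx":0,"dy":-2,"dz":-0.5,"wx":0,"wy":0,"wz":0},{"dx":0,"dy":-2,"dz":-0.5,"wx":0,"wy":0,"wz":0},{"dx":0,"dy":0,"dz":0,"wx":0,"wy":0,"wz":0},{"dx":0,"dy":0,"dz":0,"wx":0,"wy":0,"wz":0}]'
```

```text
[490.79871412 -17.67546786  70.        ]
[463.98560717 152.35560264  70.        ]
[491.24705249 -14.89281243  70.        ]
[464.72671336 153.71458457  70.        ]
clock: 9.0
ee_pos: [478.1, 65.6, 223.1]
tool_rot: [0.002, 0.657, 0.753, 0.002]
wrist_force: [11.5, 0.6, -1.8]
opening: 11.6
finger_force: 15.0
```

The bar started about 4° forward of the pivot, so the first tip really held near 44.5°, still below 50. It now rests against its level stop (bar over the pivot at x≈478, stop force 11 N). I'll repeat the tip from true level so that it holds at 40°.

```bash
python3 -m crank '[{"dx":0,"dy":10.6,"dz":0.4,"wx":0,"wy":0,"wz":0},{"dx":0,"dy":10.1,"dz":1.1,"wx":0,"wy":0,"wz":0},{"dx":0,"dy":9.9,"dz":1.8,"wx":0,"wy":0,"wz":0},{"dx":0,"dy":9.9,"dz":2.5,"wx":0,"wy":0,"wz":0},{"dx":0,"dy":9.6,"dz":3.1,"wx":0,"wy":0,"wz":0},{"dx":0,"dy":9.4,"dz":3.8,"wx":0,"wy":0,"wz":0},{"dx":0,"dy":9.1,"dz":4.5,"wx":0,"wy":0,"wz":0},{"dx":0,"dy":8.7,"dz":5,"wx":0,"wy":0,"wz":0},{"dx":0,"dy":8.4,"dz":5.6,"wx":0,"wy":0,"wz":0},{"dx":0,"dy":8,"dz":6.2,"wx":0,"wy":0,"wz":0}]'
python3 -m crank '[{"dx":0,"dy":0,"dz":0,"wx":0,"wy":0,"wz":0},{"dx":0,"dy":0,"dz":0,"wx":0,"wy":0,"wz":0},{"dx":0,"dy":0,"dz":0,"wx":0,"wy":0,"wz":0},{"dx":0,"dy":0,"dz":0,"wx":0,"wy":0,"wz":0},{"dx":0,"dy":0,"dz":0,"wx":0,"wy":0,"wz":0},{"dx":0,"dy":0,"dz":0,"wx":0,"wy":0,"wz":0},{"dx":0,"dy":0,"dz":0,"wx":0,"wy":0,"wz":0},{"dx":0,"dy":0,"dz":0,"wx":0,"wy":0,"wz":0},{"dx":0,"dy":0,"dz":0,"wx":0,"wy":0,"wz":0},{"dx":0,"dy":0,"dz":0,"wx":0,"wy":0,"wz":0}]'
```

```text
clock: 10.0
ee_pos: [569.1, 78.5, 188.2]
tool_rot: [-0.0, 0.657, 0.754, -0.0]
wrist_force: [-1.8, -0.2, 1.6]
opening: 11.8
finger_force: 15.0
clock: 11.0
ee_pos: [568.3, 78.3, 188.8]
tool_rot: [-0.0, 0.657, 0.754, -0.0]
wrist_force: [-2.3, -1.4, -0.7]
opening: 11.6
finger_force: 15.0
```

```bash
python3 -m crank '[{"dx":0,"dy":2,"dz":1.6,"wx":0,"wy":0,"wz":0},{"dx":0,"dy":0,"dz":0,"wx":0,"wy":0,"wz":0},{"dx":0,"dy":0,"dz":0,"wx":0,"wy":0,"wz":0},{"dx":0,"dy":0,"dz":0,"wx":0,"wy":0,"wz":0},{"dx":0,"dy":0,"dz":0,"wx":0,"wy":0,"wz":0},{"dx":0,"dy":0,"dz":0,"wx":0,"wy":0,"wz":0},{"dx":0,"dy":0,"dz":0,"wx":0,"wy":0,"wz":0},{"dx":0,"dy":0,"dz":0,"wx":0,"wy":0,"wz":0},{"dx":0,"dy":0,"dz":0,"wx":0,"wy":0,"wz":0},{"dx":0,"dy":0,"dz":0,"wx":0,"wy":0,"wz":0}]'
python3 -m crank '[{"dx":0,"dy":-9,"dz":-7,"wx":0,"wy":0,"wz":0},{"dx":0,"dy":-9,"dz":-6.2,"wx":0,"wy":0,"wz":0},{"dx":0,"dy":-9.3,"dz":-5.6,"wx":0,"wy":0,"wz":0},{"dx":0,"dy":-9.5,"dz":-4.9,"wx":0,"wy":0,"wz":0},{"dx":0,"dy":-9.7,"dz":-4.2,"wx":0,"wy":0,"wz":0},{"dx":0,"dy":-10,"dz":-3.3,"wx":0,"wy":0,"wz":0},{"dx":0,"dy":-10,"dz":-2.4,"wx":0,"wy":0,"wz":0},{"dx":0,"dy":-10,"dz":-1.5,"wx":0,"wy":0,"wz":0},{"dx":0,"dy":-10,"dz":-0.6,"wx":0,"wy":0,"wz":0}]'
python3 -m crank '[{"dx":0,"dy":-4,"dz":0,"wx":0,"wy":0,"wz":0},{"dx":0,"dy":-4,"dz":0,"wx":0,"wy":0,"wz":0},{"dx":0,"dy":-2,"dz":0,"wx":0,"wy":0,"wz":0},{"dx":0,"dy":0,"dz":0,"wx":0,"wy":0,"wz":0},{"dx":0,"dy":0,"dz":0,"wx":0,"wy":0,"wz":0}]'
```

```text
clock: 12.0
ee_pos: [570.4, 78.6, 187.1]
tool_rot: [-0.0, 0.657, 0.754, -0.0]
wrist_force: [-1.4, -0.6, -3.4]
opening: 10.9
finger_force: 15.0
clock: 12.9
ee_pos: [484.8, 66.5, 224.0]
tool_rot: [0.001, 0.657, 0.754, 0.001]
wrist_force: [3.2, -3.2, 1.9]
opening: 11.3
finger_force: 15.0
clock: 13.4
ee_pos: [478.0, 65.7, 224.1]
tool_rot: [0.003, 0.658, 0.753, 0.003]
wrist_force: [16.3, -1.3, -4.0]
opening: 11.3
finger_force: 15.0
```

```bash
python3 -m crank '[{"dx":0,"dy":0.5,"dz":0,"wx":0,"wy":0,"wz":0},{"dx":0,"dy":0,"dz":0,"wx":0,"wy":0,"wz":0},{"dx":0,"dy":0,"dz":0,"wx":0,"wy":0,"wz":0},{"dx":0,"dy":0,"dz":0,"wx":0,"wy":0,"wz":0},{"dx":0,"dy":0,"dz":0,"wx":0,"wy":0,"wz":0}]' 45 15
python3 -m crank '[{"dx":0,"dy":0,"dz":-30,"wx":0,"wy":0,"wz":0},{"dx":0,"dy":0,"dz":-40,"wx":0,"wy":0,"wz":0},{"dx":0,"dy":0,"dz":-20,"wx":0,"wy":0,"wz":0},{"dx":-40,"dy":0,"dz":0,"wx":0,"wy":0,"wz":0},{"dx":-40,"dy":0,"dz":0,"wx":0,"wy":0,"wz":0},{"dx":-40,"dy":0,"dz":0,"wx":0,"wy":0,"wz":0},{"dx":-40,"dy":-3,"dz":10,"wx":0,"wy":0,"wz":0},{"dx":-39,"dy":-3,"dz":10,"wx":0,"wy":0,"wz":0},{"dx":0,"dy":0,"dz":0,"wx":0,"wy":0,"wz":0},{"dx":0,"dy":0,"dz":0,"wx":0,"wy":0,"wz":0}]'
python3 - <<'E'
from h import *
f,K,R,t=cam("wrist"); cv2.imwrite("pics/w3.png",f); np.savez("w3.npz",f=f,K=K,R=R,t=t)
print(robot.get_obs()["ee_pos"],proj(K,R,t,[499.4,-131,116]))
f,K,R,t=cam("scene"); cv2.imwrite("pics/s3.png",cv2.resize(f[160:290,215:385],None,fx=4.5,fy=4.5,interpolation=cv2.INTER_CUBIC))
E
```

```text
clock: 13.9
ee_pos: [475.1, 65.7, 222.9]
tool_rot: [-0.0, 0.657, 0.754, -0.0]
wrist_force: [0.4, 0.5, -0.4]
opening: 41.9
finger_force: 0.0
clock: 14.9
ee_pos: [496.1, -132.8, 292.5]
tool_rot: [-0.001, 0.658, 0.753, -0.0]
wrist_force: [-0.1, 0.0, -0.5]
opening: 43.0
finger_force: 0.0
[ 496.22750256 -132.06089181  292.86922189] [325.91863202 181.44587737]
```

View pics/w3.png

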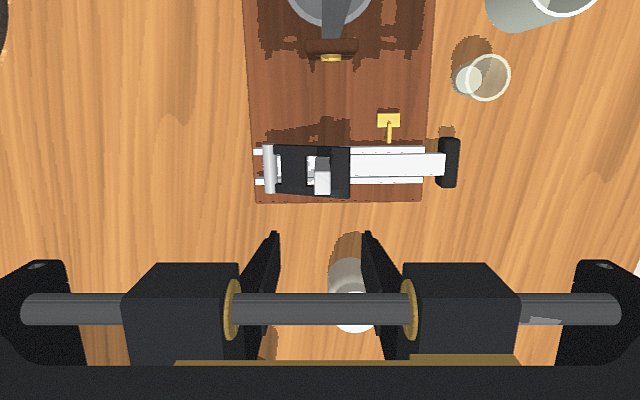

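View pics/s3.png

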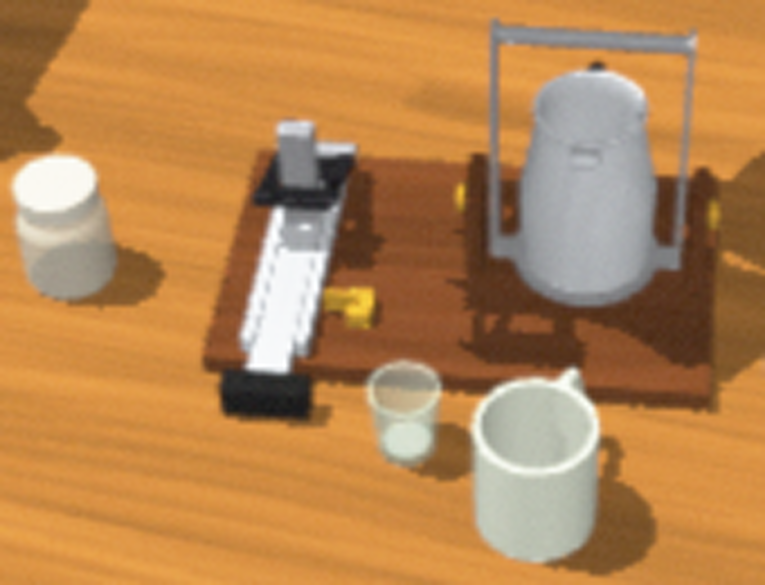

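The wrist view shows the post top at about (323,180) and the fin at about (389.5,133). The scene crop shows the jug level.

Run:
```python
from h import *
np.set_printoptions(precision=1,suppress=True,linewidth=200)
d=np.load("w3.npz");c=(d["K"],d["R"],d["t"]);f=d["f"];g=cv2.cvtColor(f,cv2.COLOR_BGR2GRAY)
for v in(160,170,178,186,192,196):print(v,g[v,303:352])
h=cv2.cvtColor(f,cv2.COLOR_BGR2HSV);m=cv2.inRange(h,(18,130,120),(35,255,255))
ys,xs=np.nonzero(m[100:150,370:410])
for v in range(100,150,3):
    x=xs[ys==v-100]+370
    if len(x):print(v,x.min(),x.max())
th=np.radians(8);ex=np.array([np.cos(th),np.sin(th),0]);ey=np.array([-np.sin(th),np.cos(th),0])
piv=np.array([477.5,67.5,0])
for n,u,v,z in[("post",323,181,116),("fin",389.5,135,36),("fin18",389.5,135,28)]:
    p=ray(*c,u,v,z);print(n,p,"stand x from pivot",(p-piv)@ex,"y",(p-piv)@ey)
```

```text
160 [ 60  50  19  81 239 255 253 248 247 247 251 255 133  99 105 103 106 107 102 105 105 104 102 103 104 104  51  25  41  53  51  53  55  54  59  55  58  61  59  53  60  60  57  56  58  45   9 182 255]
170 [ 57  58  27  55 139 243 255 255 178 189 177 102  97  98 101  95  97  97  94 100  97  96  96  93 101  99  90  76  52  52  53  60  53  60  59  54  61  55  58  53  60  60  58  59  56  50  23 186 255]
178 [ 50  51  39  39 108 188 181 187 191 191 178 168 231 243 238 235 234 235 232 231 230 230 233 234 237 238 224 158  37  52  48  54  52  49  60  59  63  60  56  57  51  58  56  57  61  43  40 198 255]
186 [ 51  55  43  36  24  27  15  24  27  12  46 152 242 244 239 240 240 239 237 236 237 238 236 234 237 238 228 162  33  47  61  56  48  54  54  61  59  63  61  59  50  56  63  59  59  49  40  87 117]
192 [ 54  61  52  53  52  55  59  51  57  51  48 125 240 248 244 243 242 240 237 238 240 242 239 238 241 242 228 167  56  65  67  67  63  68  64  62  64  68  62  59  61  65  56  62  55  49  42  84 112]
196 [114 119 113 107 111 117 122 118 113  85  91  79  59  68  50  58  59  56  59  45  45  43  46  54  44  52  52  68  57  64  72  68  64  61  63  65  61  60  58  55  58  57  58  57  62  47  35  82 115]
115 377 399
118 377 399
121 377 399
124 377 399
127 378 391
130 387 391
133 387 391
136 387 390
139 385 390
142 387 390
post [ 496.6 -130.9  116. ] stand x from pivot -8.692433039026877 y -199.16699857072382
fin [567.4 -86.6  36. ] stand x from pivot 67.54306678106353 y -165.14655811631744
fin18 [569.  -87.3  28. ] stand x from pivot 69.10265846102067 y -166.004499937205
```

```bash
python3 -m crank '[{"dx":1,"dy":0,"dz":35,"wx":0,"wy":0,"wz":0},{"dx":0,"dy":0,"dz":40,"wx":0,"wy":0,"wz":0},{"dx":0,"dy":0,"dz":40,"wx":0,"wy":0,"wz":0},{"dx":0,"dy":0,"dz":35,"wx":0,"wy":0,"wz":0},{"dx":0,"dy":0,"dz":15,"wx":0,"wy":0,"wz":0},{"dx":0,"dy":0,"dz":11,"wx":0,"wy":0,"wz":0},{"dx":0,"dy":0,"dz":0,"wx":0,"wy":0,"wz":0},{"dx":0,"dy":0,"dz":0,"wx":0,"wy":0,"wz":0}]'
python3 -m crank '[{"dx":0,"dy":0,"dz":0,"wx":0,"wy":0,"wz":0},{"dx":0,"dy":0,"dz":0,"wx":0,"wy":0,"wz":0},{"dx":0,"dy":0,"dz":0,"wx":0,"wy":0,"wz":0},{"dx":0,"dy":0,"dz":0,"wx":0,"wy":0,"wz":0},{"dx":0,"dy":0,"dz":0,"wx":0,"wy":0,"wz":0}]' 0 25
```

```text
clock: 15.8
ee_pos: [496.7, -131.1, 117.7]
tool_rot: [0.001, 0.657, 0.754, 0.0]
wrist_force: [-0.0, 0.1, 0.3]
opening: 42.6
finger_force: 0.0
clock: 16.3
ee_pos: [497.2, -131.4, 117.3]
tool_rot: [0.001, 0.657, 0.754, 0.001]
wrist_force: [5.0, 3.4, 0.5]
opening: 16.0
finger_force: 25.0
```

```bash
python3 -m crank '[{"dx":0,"dy":5,"dz":0,"wx":0,"wy":0,"wz":0},{"dx":0,"dy":10,"dz":0,"wx":0,"wy":0,"wz":0},{"dx":0,"dy":10,"dz":0,"wx":0,"wy":0,"wz":0},{"dx":0,"dy":10,"dz":0,"wx":0,"wy":0,"wz":0},{"dx":0,"dy":10,"dz":0,"wx":0,"wy":0,"wz":0},{"dx":0,"dy":10,"dz":0,"wx":0,"wy":0,"wz":0},{"dx":0,"dy":10,"dz":0,"wx":0,"wy":0,"wz":0},{"dx":0,"dy":10,"dz":0,"wx":0,"wy":0,"wz":0},{"dx":0,"dy":0,"dz":0,"wx":0,"wy":0,"wz":0},{"dx":0,"dy":0,"dz":0,"wx":0,"wy":0,"wz":0}]'
python3 - <<'E'
from h import *
o=robot.get_obs();print(o["ee_pos"],o["wrist_force"])
S=[]
for n in("wrist","scene","top"):
    f,K,R,t=cam(n); np.savez(n+"4.npz",f=f,K=K,R=R,t=t)
    p=o["ee_pos"];u,v=proj(K,R,t,[p[0],p[1]+20,50]).astype(int)
    w=(100,75) if n=="wrist" else (33,25)
    v0=max(0,v-w[1]);u0=max(0,u-w[0]);print(n,u0,v0)
    S.append(cv2.resize(f[v0:v0+2*w[1],u0:u0+2*w[0]],(396,300),interpolation=cv2.INTER_CUBIC))
cv2.imwrite("pics/g4.png",np.vstack([np.hstack(S[:2]),np.hstack([S[2],S[2]*0])]))
E
```

```text
clock: 17.3
ee_pos: [570.6, -120.6, 117.2]
tool_rot: [-0.0, 0.657, 0.754, -0.0]
wrist_force: [-2.0, 4.8, 7.3]
opening: 15.9
finger_force: 25.0
[ 570.61595766 -120.55904626  117.22624294] [-1.96160478  4.76473317  7.28313324]
wrist 227 118
scene 250 195
top 306 172
```

View pics/g4.png

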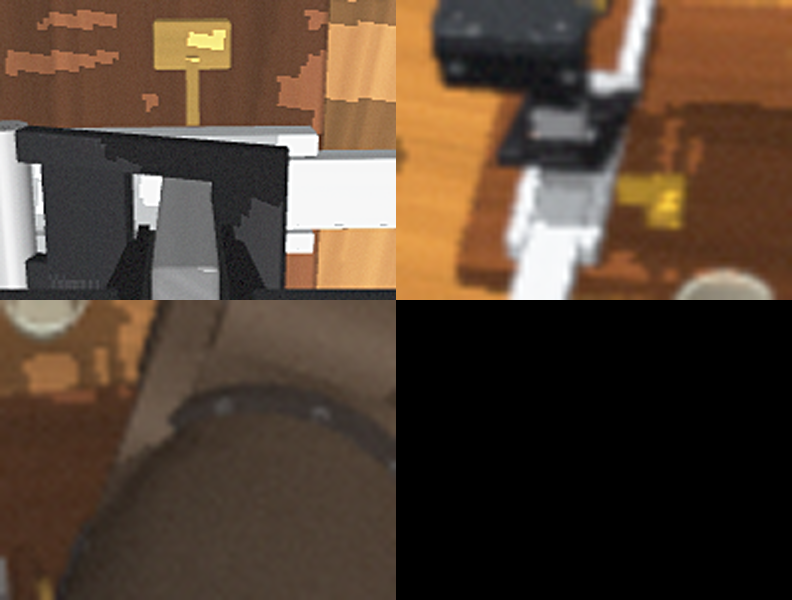

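In the wrist crop the fin is at u≈193 (zoom). The post's edges are 152 and 219 at the top and 164 and 213 lower down. So the post is slightly short of the fin, by a few mm at most.

Run:
```python
from h import *
np.set_printoptions(precision=1,suppress=True,linewidth=220)
d=np.load("wrist4.npz");c=(d["K"],d["R"],d["t"]);f=d["f"];g=cv2.cvtColor(f,cv2.COLOR_BGR2GRAY).astype(int)
m=cv2.inRange(cv2.cvtColor(f,cv2.COLOR_BGR2HSV),(18,110,90),(35,255,255))
for v in(156,164,172,178):
    x=np.nonzero(m[v,310:340])[0]+310;print("fin",v,x.min(),x.max())
for v in(210,230,245,255,262):print("post",v,g[v,295:345])
th=np.radians(8);ex=np.array([np.cos(th),np.sin(th),0])
o=robot.get_obs()["ee_pos"]
print("tcp",o@ex)
for n,u,v,z in[("fin38",324.3,165,38),("fin28",324.3,165,28),("top",320.7,258,116),("cam",320,200,0)]:print(n,ray(*c,u,v,z)@ex)
```

```text
fin 156 321 326
fin 164 321 326
fin 172 321 326
fin 178 322 327
post 210 [213 200 234 253 249 247 247 247 247 247 247 250 255 201  97 114 117 119 112 115 113 114 112 114 111 112 113 114 115 113 115 114 113 115 118 115 114 119 133  32  37  38  44  39  39  45  41  42  35  42]
post 230 [187 199  99 107 111 111 100 132 209 202 195 118 108 112 119 113 116 112 114 116 118 113 115 116 112 111 116 112 110 113 110 112 113 113 111 116 113 111 116 107  65  34  34  42  27  38  35  25  36  40]
post 245 [ 33  33  31  29  19  30  40  39  33  68 117 110 113 116 116 112 116 119 115 114 111 116 112 112 115 113 113 111 115 114 114 116 116 113 114 113 113 107 110 109 112  99  26  37  45  36  27  33  15  26]
post 255 [ 34  33  23  33  35  45  43  26  77 139 141 144 146 148 147 152 155 153 153 159 150 158 155 153 156 146 150 151 151 147 147 152 149 151 145 150 149 149 150 148 143 139 109  24  37  38  39  24  31  39]
post 262 [ 31  37  23  33  42  41  41  27  76 143 147 154 155 153 148 151 152 148 147 146 149 148 145 148 149 151 157 152 154 156 153 157 154 158 156 153 150 151 150 145 139 134 103  23  30  40  38  36  30  30]
tcp 548.072290302295
fin38 549.2487073861168
fin28 549.3566635112156
top 546.7459335923605
cam 546.2886402697295
```

```bash
python3 -m crank '[{"dx":0,"dy":2,"dz":0,"wx":0,"wy":0,"wz":0},{"dx":0,"dy":0,"dz":5,"wx":0,"wy":0,"wz":0},{"dx":0,"dy":0,"dz":5,"wx":0,"wy":0,"wz":0},{"dx":0,"dy":0,"dz":5,"wx":0,"wy":0,"wz":0},{"dx":0,"dy":0,"dz":5,"wx":0,"wy":0,"wz":0},{"dx":0,"dy":0,"dz":5,"wx":0,"wy":0,"wz":0},{"dx":0,"dy":0,"dz":5,"wx":0,"wy":0,"wz":0},{"dx":0,"dy":0,"dz":0,"wx":0,"wy":0,"wz":0}]' 0 12
python3 -m crank '[{"dx":0,"dy":0,"dz":4,"wx":0,"wy":0,"wz":0},{"dx":0,"dy":0,"dz":4,"wx":0,"wy":0,"wz":0},{"dx":0,"dy":0,"dz":4,"wx":0,"wy":0,"wz":0},{"dx":0,"dy":0,"dz":0,"wx":0,"wy":0,"wz":0},{"dx":0,"dy":0,"dz":0,"wx":0,"wy":0,"wz":0}]'
```

```text
clock: 18.25
ee_pos: [573.2, -121.4, 88.0]
tool_rot: [0.001, 0.657, 0.754, 0.0]
wrist_force: [-2.7, -2.1, 11.1]
opening: 15.8
finger_force: 12.4
clock: 18.75
ee_pos: [573.3, -121.5, 76.1]
tool_rot: [0.001, 0.657, 0.754, 0.0]
wrist_force: [-1.4, -1.2, 12.9]
opening: 16.0
finger_force: 12.7
```

```bash
python3 -m crank '[{"dx":0,"dy":0,"dz":3,"wx":0,"wy":0,"wz":0},{"dx":0,"dy":0,"dz":3,"wx":0,"wy":0,"wz":0},{"dx":0,"dy":0,"dz":1.5,"wx":0,"wy":0,"wz":0},{"dx":0,"dy":0,"dz":0,"wx":0,"wy":0,"wz":0},{"dx":0,"dy":0,"dz":0,"wx":0,"wy":0,"wz":0}]'
python3 -m crank '[{"dx":0,"dy":0,"dz":1,"wx":0,"wy":0,"wz":0},{"dx":0,"dy":0,"dz":0,"wx":0,"wy":0,"wz":0},{"dx":0,"dy":0,"dz":0,"wx":0,"wy":0,"wz":0}]'
python3 - <<'E'
from h import *
o=robot.get_obs();print(o["ee_pos"],o["wrist_force"])
S=[]
for n in("wrist","scene"):
    f,K,R,t=cam(n); np.savez(n+"5.npz",f=f,K=K,R=R,t=t)
    p=o["ee_pos"];u,v=proj(K,R,t,[p[0],p[1]+20,50]).astype(int)
    w=(100,110) if n=="wrist" else (40,44)
    v0=max(0,v-w[1]);u0=max(0,u-w[0]);print(n,u0,v0)
    S.append(cv2.resize(f[v0:v0+2*w[1],u0:u0+2*w[0]],(396,436),interpolation=cv2.INTER_CUBIC))
cv2.imwrite("pics/g5.png",np.hstack(S))
E
```

```text
clock: 19.25
ee_pos: [573.4, -121.4, 69.1]
tool_rot: [0.001, 0.657, 0.754, 0.0]
wrist_force: [-2.4, -2.3, 17.9]
opening: 16.0
finger_force: 13.6
clock: 19.55
ee_pos: [573.5, -121.4, 68.2]
tool_rot: [0.001, 0.657, 0.754, 0.0]
wrist_force: [-2.9, -0.7, 19.4]
opening: 16.1
finger_force: 13.7
[ 573.45052606 -121.44177064   68.22731737] [-2.90901437 -0.74393676 19.36286553]
wrist 229 110
scene 242 177
```

View pics/g5.png

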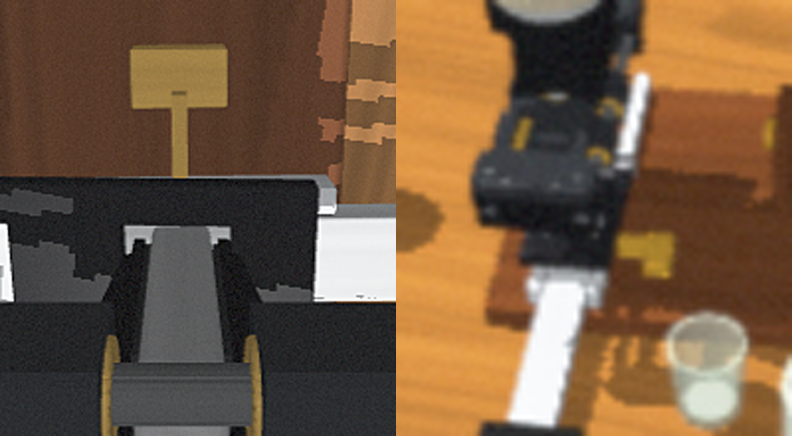

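The lever lies flat, and the fin (u≈180 zoom) is nearly in line with the post's centre (u≈181–182).

```bash
python3 -m crank '[{"dx":0,"dy":0,"dz":1.5,"wx":0,"wy":0,"wz":0},{"dx":0,"dy":0,"dz":0,"wx":0,"wy":0,"wz":0},{"dx":0,"dy":0,"dz":0,"wx":0,"wy":0,"wz":0}]'
python3 - <<'E'
from h import *
np.set_printoptions(linewidth=250)
f,K,R,t=cam("wrist");g=cv2.cvtColor(f,cv2.COLOR_BGR2GRAY).astype(int)
for v in(175,185,195):print("fin",v,f[v,310:332,2])
for v in(228,240,260,280):print("post",v,g[v,292:348])
o=robot.get_obs();th=np.radians(8);ex=np.array([np.cos(th),np.sin(th),0])
print(o["ee_pos"]@ex,ray(K,R,t,320,190,36)@ex,(ray(K,R,t,321,190,36)-ray(K,R,t,320,190,36))@ex,K[0])
E
```

```text
clock: 19.95
ee_pos: [573.5, -121.4, 66.7]
tool_rot: [0.001, 0.657, 0.754, 0.0]
wrist_force: [-2.5, -0.9, 20.0]
opening: 16.0
finger_force: 13.7
fin 175 [ 84  90  90  87  79 108 162 156 152 155 155 155 155 132  78  81  87  81  87  92  87  89]
fin 185 [ 81  86  84  87  83 103 164 148 151 153 146 155 153 130  79  83  79  88  89  88  84  82]
fin 195 [ 89  91  82  88  87 102 140 155 150 151 150 152 158 150  76  79  86  83  85  83  83  90]
post 228 [146 166 161 158 162 161 161 160 161 162 158 158 164 150  76  90  95  96  94  96  91  95  91  93  90  91  90  92  91  94  91  94  92  96  95  93  90  89  95  91  90  86  99 147 167 158 161 158 159 166 162 162 164 116  13  29]
post 240 [ 23  26  19  24  35  21  26  18  14  22  36  34  59  94  91  96  98  93  93  92  95  92  90  94  94  92  92  88  90  94  93  97  95  94  92  96  96  90  90  90  90  92 102  93  60  26  31  26  21  27  24  24  12  22  35  23]
post 260 [ 28  18  22  27  18  23  25  29  33  34  59  93  91  96  96  93  98  93 100  93  93  92  94  92  96  89  93  91  94  94  91  92  94  95  94  93  93  91  88  90  91  93  89  90  88  91  82  20  30  35  34  12  18  23  26  11]
post 280 [ 18  28  23  34  27  15  36  36  69  96  92  94  95  96  95  96 102  95  93  96  97  92  94  91  90  93  92  90  92  89  94  89  95  92  93  90  94  94  94  96  90  93  92  96  95  90  89  90  79  35  27  34  37  18  22  21]
550.9971932320175 549.3135811672203 0.5187065758102345 [349.41462311   0.         320.26187593]
```

```bash
python3 -m crank '[{"dx":0,"dy":0,"dz":1.5,"wx":0,"wy":0,"wz":0},{"dx":0,"dy":0,"dz":0,"wx":0,"wy":0,"wz":0},{"dx":0,"dy":0,"dz":0,"wx":0,"wy":0,"wz":0}]'
python3 -m crank '[{"dx":0,"dy":0,"dz":1.5,"wx":0,"wy":0,"wz":0},{"dx":0,"dy":0,"dz":0,"wx":0,"wy":0,"wz":0},{"dx":0,"dy":0,"dz":0,"wx":0,"wy":0,"wz":0}]'
```

```text
clock: 20.3
ee_pos: [573.5, -121.5, 65.2]
tool_rot: [0.001, 0.657, 0.754, 0.0]
wrist_force: [-1.4, -1.0, 19.5]
opening: 16.0
finger_force: 12.9
clock: 20.6
ee_pos: [573.5, -121.4, 63.7]
tool_rot: [0.001, 0.657, 0.754, 0.0]
wrist_force: [-2.5, -1.0, 18.9]
opening: 15.9
finger_force: 12.7
```

Run:
```python
from h import *
S=[]
o=robot.get_obs();p=o["ee_pos"];th=np.radians(8);ex=np.array([np.cos(th),np.sin(th),0]);ey=np.array([-np.sin(th),np.cos(th),0])
P=np.array([p[0],p[1],0])
for n in("wrist","scene"):
    f,K,R,t=cam(n); np.savez(n+"6.npz",f=f,K=K,R=R,t=t)
    if n=="wrist": u0,v0,w,h=250,190,160,120
    else:
        u,v=proj(K,R,t,[p[0],p[1],50]).astype(int); u0,v0,w,h=u-26,v-20,53,40
    s=396/w
    a=cv2.resize(f[v0:v0+h,u0:u0+w],(396,int(h*s)),interpolation=cv2.INTER_CUBIC)
    for z in(36,44,54):
        print(n,z,[((proj(K,R,t,P+35*ex+k*28*ey+[0,0,z])-[u0,v0]+.5)*s-.5).round(0) for k in(1,-1)])
    S.append(a[:297])
h=min(a.shape[0] for a in S)
cv2.imwrite("pics/g6.png",np.hstack([cv2.resize(a[:h],None,fx=1,fy=1) for a in S]));print(S[0].shape,p)
```

```text
wrist 36 [array([351.,  22.]), array([338., 260.])]
wrist 44 [array([359.,  33.]), array([345., 280.])]
wrist 54 [array([370.,  49.]), array([354., 308.])]
scene 36 [array([258., 248.]), array([120., 237.])]
scene 44 [array([257., 234.]), array([119., 223.])]
scene 54 [array([255., 216.]), array([116., 206.])]
(297, 396, 3) [ 573.52929064 -121.43102609   63.6826714 ]
```

View pics/g6.png

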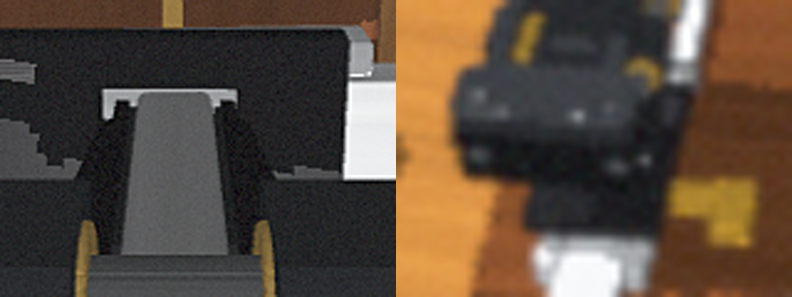

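The lever looks flat or nearly so, but there is no clear stop force yet. I'll measure the slope of its left edge by intersecting rays with the edge's vertical plane.

Run:
```python
from h import *
th=np.radians(8);ex=np.array([np.cos(th),np.sin(th),0]);ey=np.array([-np.sin(th),np.cos(th),0])
for n,p in(("wrist4",[570.6,-120.6]),("wrist5",[573.45,-121.4]),("wrist6",[573.5,-121.4])):
    d=np.load(n+".npz");K,R,t,f=d["K"],d["R"],d["t"],d["f"]
    P=np.array([*p,0.]);o=-R.T@t;g=cv2.GaussianBlur(f,(3,3),0)[:,:,2].astype(int)
    q=[]
    for u in range(240,386,8):
        col=g[178:225,u]; dk=np.nonzero((col[:-2]<55)&(col[1:-1]<55)&(col[2:]<55))[0]
        if len(dk)==0: continue
        v=178+dk[0]-.5; r=R.T@np.linalg.inv(K)@np.array([u,v,1.])
        s=((P+28*ey-o)@ey)/(r@ey); X=o+s*r; q.append(((X-P)@ex,X[2],v))
    q=np.array(q);k=np.polyfit(q[:,0],q[:,1],1)
    for _ in range(4):
        e=q[:,1]-np.polyval(k,q[:,0]);q=q[abs(e)<=2.0*max(e.std(),.3)];k=np.polyfit(q[:,0],q[:,1],1)
    print(n,"cam z",o[2],"slope",k[0],"z at post",k[1],"end",np.polyval(k,35),len(q),q[::3].round(1).tolist())
```

```text
wrist4 cam z 261.71775240462483 slope 0.3504092582207338 z at post 66.09222285662987 end 78.35654689435556 16 [[-46.5, 50.6, 181.5], [-30.9, 56.0, 183.5], [-16.0, 61.1, 185.5], [-1.8, 66.0, 187.5], [11.8, 70.7, 189.5], [24.8, 75.2, 191.5]]
wrist5 cam z 212.51914191042263 slope 0.06374979600667724 z at post 42.30218511851459 end 44.5334279787483 19 [[-43.1, 39.3, 198.5], [-30.4, 41.3, 199.5], [-18.1, 41.5, 199.5], [-5.8, 41.7, 199.5], [6.4, 41.8, 199.5], [18.5, 43.8, 200.5], [30.5, 44.0, 200.5]]
wrist6 cam z 207.96344183190084 slope 0.01573214878526883 z at post 40.71022628593563 end 41.26085149342004 18 [[-41.9, 40.1, 201.5], [-29.8, 40.2, 201.5], [-13.7, 40.5, 201.5], [-1.7, 40.7, 201.5], [10.3, 40.9, 201.5], [22.3, 41.1, 201.5]]
```

The method gives 0.35 rad raised, then 0.064, and now 0.016. The lever was still coming down, so I'll keep pushing until the stop is felt.

```bash
python3 -m crank '[{"dx":0,"dy":0,"dz":1,"wx":0,"wy":0,"wz":0},{"dx":0,"dy":0,"dz":0,"wx":0,"wy":0,"wz":0},{"dx":0,"dy":0,"dz":0,"wx":0,"wy":0,"wz":0}]'
python3 -m crank '[{"dx":0,"dy":0,"dz":1,"wx":0,"wy":0,"wz":0},{"dx":0,"dy":0,"dz":0,"wx":0,"wy":0,"wz":0},{"dx":0,"dy":0,"dz":0,"wx":0,"wy":0,"wz":0}]'
```

```text
clock: 21.0
ee_pos: [573.5, -121.4, 62.7]
tool_rot: [0.001, 0.657, 0.754, 0.0]
wrist_force: [-3.0, -1.6, 18.9]
opening: 16.2
finger_force: 12.7
clock: 21.3
ee_pos: [573.5, -121.5, 61.7]
tool_rot: [0.001, 0.657, 0.754, 0.0]
wrist_force: [-2.4, -1.7, 19.5]
opening: 16.5
finger_force: 12.7
```

```bash
python3 -m crank '[{"dx":0,"dy":0,"dz":1.2,"wx":0,"wy":0,"wz":0},{"dx":0,"dy":0,"dz":0,"wx":0,"wy":0,"wz":0},{"dx":0,"dy":0,"dz":0,"wx":0,"wy":0,"wz":0}]'
python3 -m crank '[{"dx":0,"dy":0,"dz":1.2,"wx":0,"wy":0,"wz":0},{"dx":0,"dy":0,"dz":0,"wx":0,"wy":0,"wz":0},{"dx":0,"dy":0,"dz":0,"wx":0,"wy":0,"wz":0}]'
cat > lev.py <<'E'
from h import *
th=np.radians(8);ex=np.array([np.cos(th),np.sin(th),0]);ey=np.array([-np.sin(th),np.cos(th),0])
f,K,R,t=cam("wrist");P=robot.get_obs()["ee_pos"]*[1,1,0]
o=-R.T@t;g=cv2.cvtColor(f,cv2.COLOR_BGR2GRAY).astype(float);q=[]
for u in range(240,386,4):
    c=g[185:225,u];i=np.argmax(c<60)   # subpixel crossing of level 60
    v=185+i-1+(c[i-1]-60)/(c[i-1]-c[i]);r=R.T@np.linalg.inv(K)@np.array([u,v,1.])
    X=o+((P+28*ey-o)@ey)/(r@ey)*r;q.append(((X-P)@ex,X[2]))
q=np.array(q);k=np.polyfit(*q.T,1)
for _ in range(4):
    e=q[:,1]-np.polyval(k,q[:,0]);q=q[abs(e)<=2*max(e.std(),.3)];k=np.polyfit(*q.T,1)
print("slope",k,len(q))
m=g[188,305:335];print("fin row",m.astype(int));print("post",g[245,290:350].astype(int))
E
python3 lev.py
```

```text
clock: 21.6
ee_pos: [573.5, -121.4, 60.5]
tool_rot: [0.001, 0.657, 0.754, 0.0]
wrist_force: [-2.0, -1.2, 19.2]
opening: 16.1
finger_force: 13.1
clock: 21.9
ee_pos: [573.9, -121.5, 59.8]
tool_rot: [0.002, 0.657, 0.754, 0.001]
wrist_force: [-2.8, -0.4, 24.7]
opening: 16.3
finger_force: 17.4
slope [-0.09439788 21.95597217] 37
fin row [ 60  63  64  62  72  58  69  64  58  82 132 129 125 123 123 125 129 123
  66  61  63  62  60  64  64  69  60  67  68  61]
post [ 20  25  18  28  26  24  29  10  27  26  29  33  31  47  75  93  96 100
  95  95  97  93  91  91  94  93  91  96  93  90  90  91  90  93  90  95
  90  95  88  91  93  94  96  94  93  96  87  34  24  33  30  24  25  32
  25  22  25  23  22  33]
```

```bash
sed -i 's/g=cv2.cvtColor(f,cv2.COLOR_BGR2GRAY).astype(float)/g=f[:,:,2].astype(float)/; s/<60)/<52)/; s/-60)/-52)/' lev.py; sed -i 's/^print("slope",k,len(q))/print("slope",k,len(q),q[::5].round(1).tolist())/' lev.py; python3 lev.py | head -1
```

```text
slope [-2.40361044e-02  3.69050735e+01] 35 [[-41.5, 37.7], [-31.6, 37.7], [-21.6, 37.6], [-11.7, 37.0], [2.3, 36.8], [12.3, 36.8], [22.4, 36.5]]
```

```bash
sed -i 's/^o=-R.T@t/P=P+ey*(-198.9-P@ey)\no=-R.T@t/' lev.py
python3 -m crank '[{"dx":0,"dy":0,"dz":1,"wx":0,"wy":0,"wz":0},{"dx":0,"dy":0,"dz":0,"wx":0,"wy":0,"wz":0},{"dx":0,"dy":0,"dz":0,"wx":0,"wy":0,"wz":0}]'
python3 lev.py | head -1
python3 - <<'E'
from h import *
# scene view: front-lower edge of the lever (black -> bright leg) at the leg's centre line, scene6 vs now
a=np.load("scene6.npz")["f"];b,K,R,t=cam("scene")
for z in(36,44):print(z,proj(K,R,t,np.array([574,-121,z])+35*np.array([.99,.139,0])))
u=int(proj(K,R,t,[608,-116,40])[0])
for k in(-3,0,3):print(u+k,a[225:245,u+k,1],b[225:245,u+k,1])
E
```

```text
clock: 22.3
ee_pos: [574.3, -121.5, 59.6]
tool_rot: [0.003, 0.657, 0.754, 0.001]
wrist_force: [-3.8, 1.0, 32.4]
opening: 16.4
finger_force: 19.9
slope [-2.72729206e-02  4.08845894e+01] 35 [[-40.5, 41.7], [-30.8, 41.8], [-21.1, 41.5], [-11.4, 41.0], [2.2, 40.9], [12.0, 40.7], [21.8, 40.6]]
36 [274.93612413 232.11938704]
44 [274.73465424 230.26746309]
271 [ 41  39  43  46  45  44  89 156 173 204 201 221 239 246 246 247 248 249
 250 250] [ 28  38  41  45  43  42  36  83 165 206 201 221 240 245 246 246 247 249
 249 249]
274 [ 36  40  46  43  39  40  87 166 195 247 249 249 249 248 248 248 248 248
 248 249] [ 27  37  45  49  47  43  38  80 186 246 249 249 249 248 249 248 248 248
 248 248]
277 [ 29  26  28  30  28  38  76 165 187 240 248 249 249 248 248 249 248 243
 239 231] [ 18  28  30  34  29  27  36  67 157 238 248 249 249 249 248 249 249 243
 239 229]
```

The stop is reached: 1 mm more command moved only 0.2 mm and added 8 N. The lever's end in the scene view is at row 232.0, against 232.1 predicted for flat. I'll ease off slightly and recheck the post against the fin.

```bash
python3 -m crank '[{"dx":0,"dy":0,"dz":-0.8,"wx":0,"wy":0,"wz":0},{"dx":0,"dy":0,"dz":0,"wx":0,"wy":0,"wz":0},{"dx":0,"dy":0,"dz":0,"wx":0,"wy":0,"wz":0}]'
cat > fp.py <<'E'
from h import *
th=np.radians(8);ex=np.array([np.cos(th),np.sin(th),0])
f,K,R,t=cam("wrist");r=f[:,:,2].astype(float);g=cv2.cvtColor(f,cv2.COLOR_BGR2GRAY).astype(float)
def edges(row,lo,hi,L):
    i=np.nonzero(row[lo:hi]>L)[0]+lo;a,b=i[0],i[-1]
    return a-(row[a]-L)/(row[a]-row[a-1]), b+(row[b]-L)/(row[b]-row[b+1])
for v in(180,185,190,195):
    e=edges(r[v],308,332,118);print("fin",v,np.round(e,2),ray(K,R,t,np.mean(e),v,36)@ex)
for v,z in((240,52),(260,75),(280,95)):
    e=edges(g[v],296,346,60);w=e[1]-e[0];
    o=-R.T@t; z=o[2]-K[0,0]*16/w;print("post",v,np.round(e,2),"z",z,ray(K,R,t,np.mean(e),v,z)@ex)
p=robot.get_obs()["ee_pos"];print("tcp",p@ex,"grasp pt tilt",robot.get_obs()["tool_rot"])
E
python3 fp.py
```

```text
clock: 22.7
ee_pos: [573.9, -121.5, 59.6]
tool_rot: [0.002, 0.657, 0.754, 0.001]
wrist_force: [-3.0, -0.7, 24.0]
opening: 15.9
finger_force: 20.1
fin 180 [314.19 322.58] 548.8950970952653
fin 185 [314.24 322.52] 548.8806227352841
fin 190 [314.4  322.59] 548.9243929827176
fin 195 [314.46 322.53] 548.9090586953047
post 240 [304.03 336.11] z 29.605259363707347 549.6059081070348
post 260 [301.92 338.44] z 50.79045163125329 549.5906578120895
post 280 [299.59 340.73] z 67.9594355250091 549.5179719005984
tcp 551.3470793825096 grasp pt tilt [1.91930962e-03 6.57245806e-01 7.53673638e-01 5.59941375e-04]
```

```bash
python3 -m crank '[{"dx":0,"dy":-0.6,"dz":0,"wx":0,"wy":0,"wz":0},{"dx":0,"dy":0,"dz":0,"wx":0,"wy":0,"wz":0},{"dx":0,"dy":0,"dz":0,"wx":0,"wy":0,"wz":0},{"dx":0,"dy":0,"dz":0,"wx":0,"wy":0,"wz":0},{"dx":0,"dy":0,"dz":0,"wx":0,"wy":0,"wz":0}]'
python3 fp.py; python3 lev.py|head -1
python3 - <<'E'
from h import *
print(robot.get_obs()["wrist_force"]);a=np.load("scene0.npz")["f"];b=cam("scene")[0]
print(b[225:240,274,1]); s3=cv2.imread("pics/s3.png")
B=cv2.resize(b[160:290,215:385],None,fx=4.5,fy=4.5,interpolation=cv2.INTER_CUBIC)
D=cv2.absdiff(B,s3).max(2)
print("jug/bar",np.percentile(D[20:310,480:720],[50,95,99]),"mug/shot",np.percentile(D[350:560,360:620],[50,95,99]),"jar",np.percentile(D[150:300,0:120],[50,95,99]))
E
```

```text
clock: 23.25
ee_pos: [573.3, -121.6, 59.6]
tool_rot: [0.002, 0.657, 0.754, 0.001]
wrist_force: [-3.4, 0.4, 25.0]
opening: 15.8
finger_force: 20.1
fin 180 [315.41 323.64] 548.8982173301034
fin 185 [315.43 323.54] 548.8680826788361
fin 190 [315.45 323.77] 548.9187264647421
fin 195 [315.37 323.82] 548.8973782562558
post 240 [303.94 336.1 ] z 30.05021773877658 549.0185130745568
post 260 [301.73 338.4 ] z 51.44159678837116 548.9704277559417
post 280 [299.5  340.63] z 67.95410269125384 548.9124114972388
tcp 550.7714956156303 grasp pt tilt [1.93691547e-03 6.57234852e-01 7.53683140e-01 5.67212037e-04]
slope [-2.74789890e-02  4.09353508e+01] 35 [[-40.5, 41.9], [-30.8, 41.9], [-21.1, 41.5], [-11.5, 41.0], [2.2, 40.9], [12.0, 40.7], [21.8, 40.6]]
[-2.25259714  0.80351463 24.39709574]
[ 29  36  38  45  45  41  40  94 189 246 249 249 249 248 248]
jug/bar [ 5. 15. 50.] mug/shot [ 6. 52. 73.] jar [5. 8. 9.]
```

```bash
python3 -c "
from station import robot
print(robot.close_job())"
```

```text
the job is handed in; nothing more can be done
None
```

I handed the job in at about 23 s: the jug is back level against its stop, and the post is gripped within about 0.2 mm of the pointer with the lever flat. The jug was tipped twice, because it started about 4° forward: the first tip held near 44.5°, so I repeated it from true level and held at 40°.

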